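# Lay the ratchet-propped work board flat

## Robot

A 6-joint arm with a two-finger parallel gripper is mounted at the origin on the work surface. World frame = base frame: x ahead of the robot, y to its left, z up, the work surface at z = 0. Lengths are in m, angles in rad, forces in N, time in s.
With the tool pointing down it reaches from about 0.225 to 0.875 m from the base axis. Payload 3.4 kg.
Tool frame: the origin (TCP) lies at the very end of the fingers, on their centre line; the grasp point (between the pads) lies behind it (robot.grip_point_offset is the z of the grasp point in the tool frame, in m); z points along the fingers, y is the line along which they close (so a half turn about z gives the same grasp; the last joint's range is limited). The gripper opens to 85 mm and grips with 20 to 120 N. Pads are 22 mm wide; open, the fingers measure 114 mm over their backs; the gripper's body (76 mm by 85 mm) begins 54 mm behind the grasp point. The pads swing forward as they close: fully open they stand 13 mm farther back than shut.
Start: joints at [-1.462, 0.276, 1.505, -0, 1.361, -0.121], TCP at [0.131, -0.56, 0.197] pointing down, gripper open.
Joint ranges: [-2.89, 2.89], [-0.75, 2.08], [0.22, 2.7], [-1.18, 4.32], [0.11, 2.71], [-2.7, 2.7]. Speed limits (rad/s): [2.57, 2.57, 3.14, 3.14, 3.14, 3.14].

## Interface

Orientations are given as a 3x3 rotation matrix whose columns are the frame's x, y, z axes.
In Python, from rig import state, camera, camera_params, robot, spotter gives the robot as it stands.
- The arm moves only by the tool arm_command, never from a script. Its argument "rows" is a list of rows, each a list of 5 numbers: the closure in counts, from 0 (fully open) to 255 (shut), then the shift along the world's x, y, z in mm, then the turn about the world's z in degrees. A call has 1 to 12 rows; each row is the pose to reach, as a shift and turn from the pose commanded when the call began; what a row does not reach only later rows make up. A row lasts 1/8 s, in which the tool goes at most 62.5 mm and 10.7 degrees, less where a joint would pass 70% of its speed; a pose out of reach is approached as far as the arm can. A call with a gripper value outside its range is refused whole. The fingers move at their own pace and stop on an object; "grip_force" is the grip in N (left out, the last holds). Time passes only in rows, so rows that repeat a pose let the fingers close. It gives the time, the measured TCP pose, the force, the opening and the grip force at its end, in the units of the state.
- state(): the state, without advancing time (a new reading comes with each control period).
- camera(name): name is "scene" or "side" or "wrist"; returns the picture (384x512x3 uint8, red, green, blue); there is no depth.
- camera_params(name): a dict with "vfov" (degrees; the focal length in pixels is half the picture's height over the tangent of half this angle, whatever the lens; pixels are square), "cx", "cy" (the principal point, pixels), "rvec" (rotation vector, rad) and "tvec" (3), from world to camera coordinates, as OpenCV has them. Camera axes: x right, y down, z forward; pixel columns grow to the right and rows downward; lengths in m; the calibration is good to about 2 mm. The wrist camera is an equidistant fisheye: a pixel r from the principal point sees the ray r / f radians off the axis. A picture is of the moment at which its call begins: read the wrist's pose just before it. camera_params takes no time and is no camera call; for the wrist camera it gives the pose at the moment of the call.
- robot.sign_off(): hands the job in; it is judged then, once.
Trained networks look in the newest picture that a camera, given by its name, has taken for a name from the list of things; names that differ only in an ending like _2 or _b are one class to them, and where a whole thing is asked for, a point or a joint stands for the part that bears it (a point fixed in the world has none). Each returns a list of dicts, best first, with "p" (0 to 1); they miss things now and then, are a little off and sometimes report something else, mostly with a low value. They report only what shows in the picture. A call takes as long as a camera call.
- spotter.find_in(name, camera): "location" ([column, row] in pixels, amid what is visible of it).
- spotter.cut_out(name, camera): "mask" (384x512 bool, what is visible of it) and "location" ([column, row] in pixels, amid what is visible of it).
The state is a dict: "t": time; "joints": joint angles; "joint_vel": joint speeds; "joint_efforts": joint torques, N m; "tcp_pos": TCP position; "orientation": TCP orientation; "force": force on the tool from outside, world axes, zero at the start; "wrist_torque": the same for the moment, N m; "width": finger opening in m; "grasp_force": force on a finger pad.
Only numpy, scipy, OpenCV 4.12 (cv2) and the standard library are available. Lean on these libraries where they do the work, as an engineer would, in place of code of your own. Each camera call takes 0.05 s, during which the arm holds its last target. There are 200 camera calls.

## Task

The plywood work board is propped up on its ratchet and has to lie flat again. Lift it by the steel bar at its raised edge, up through the remaining notches and past the top one, until you feel it come gently up against the rubber buffer, which is where the pawl has been thrown clear; then lower it under control until it lies flat on its rests and let go. Do not let the board drop, do not crush the buffer, and leave the other things on the bench where they are.

Things in the scene. Friction and masses are not known exactly. Their poses are not given: they have to be found in the camera images.
- stand: the fixed stand, a grey base plate 320 x 400 x 12 mm (x -190 to +130, y -195 to +205 mm). Origin on the table under the middle of the board's hinge axis, which is 80 mm above it; z up, y along the hinge axis, x level and square to it, from the bar's side past the hinge, away from the robot. The ratchet stands at y 130 to 180 mm, up to 230 mm high, clear of the bar
- hinge (a point): middle of the board's hinge axis, 80 mm above the stand's origin. A toothed quadrant (147 mm diameter) turns with the board; its four notches hold at about 10, 19, 28 and 37 degrees. A tumbler pawl lets the board up, not down, until a hump clamped past the notches, elsewhere each time, tips the pawl's round weight away from the robot (at 60 to 75 degrees); then it stays off
- board (a joint): tilt of the plywood board in rad, 0 = flat on its rests, growing as the bar's edge goes up. Board 175 x 236 x 14 mm, 0.4 to 0.8 kg with bar and quadrant. It starts in the first, second or third notch. The hinge is damped (let go, it sinks at 0.4 to 1 rad/s). Raising takes 1 to 5 N at the bar until the buffer is met (at 1.15 to 1.4 rad); there the force grows by about 1.5 N per mm of the bar's travel
- handle (a point): middle of the round steel lifting bar: 12 mm diameter, 138 mm clear between its two brackets, parallel to the hinge axis, 220 mm from it, in the board's mid-plane, its centre line 55 mm from the board's edge, free all round. At tilt a it is at x -220 cos a, y 0, z 80 + 220 sin a mm in the stand's frame. It may turn in the grip
- buffer: upright rubber buffer, 20 mm diameter, sprung (10 N per mm), at x 85, y 140 mm of the stand; origin: middle of its top face, 52 mm above the table. A dark arm on the quadrant comes down on it a few degrees after the pawl has tipped. 2 N on it is a gentle touch; more than 35 N crushes it (about 13 N at the bar beyond what the board's own weight takes)
- stub: loose upright brass bar stub, 32 mm diameter, 45 mm tall, standing on the stand's base plate at the right of the board; origin at the centre of its underside. A bystander
- block: loose steel gauge block, 50 x 30 x 30 mm, on the table in front of the stand's right corner; origin at the centre of its underside. A bystander
- jar: loose glass jar with a steel lid, 68 mm diameter, 100 mm tall, left of the stand; origin at the centre of its underside. A bystander
- pencil_cup: loose steel cup with pencils, 72 mm diameter, 190 mm tall with the pencils, right of the stand; origin at the centre of its underside. A bystander
- hammer: loose hammer lying on the table at the right of the stand, 250 to 320 mm long, its handle towards the robot; a bystander
- tape_stand: loose red tape dispenser, 160 x 60 x 112 mm, at the left; origin at the centre of its underside. A bystander
- tin: loose blue tin, 80 mm diameter, 75 mm tall, at the right; origin at the centre of its underside. A bystander

How it is judged:
On the way:
1. the board has been lifted past the top until it bears on the rubber buffer (more than 2 N) (contact force between buffer and anything else above 2 N), for 0.1 s.
At the end, for the whole second after the job is handed in: the board lies flat on its rests (tilt below 0.03 rad) and at rest, let go (value of joint board below 0.03 rad and velocity of joint board between -0.05 and 0.05 rad/s); the robot touches nothing.
It fails at once if the rubber buffer is crushed (more than 35 N on it) (contact force between buffer and anything else above 35 N).
It fails at once if the board is dropped: it sinks with nothing holding it while more than 0.1 rad above flat (velocity of joint board below -0.25 rad/s and value of joint board above 0.1 rad and contact force between each of the fingers, the arm and anything else below 0.1 N).
It fails at once if a bystander is moved by more than 30 mm (distance of any of stub, block, jar, pencil_cup, hammer, tape_stand, tin from where it was at the start of the episode above 0.03 m).
It also fails if it takes over 67 s, if anything falls off the work surface, if the arm or the gripper's body presses on something with over 40 N, if the wrist force passes 120 N, or if a joint passes its speed limit or range.

## Working session

There is one attempt and no reset: what is moved stays moved. The work goes in short steps, Python scripts to look and compute and a tool call to move; the robot and the scene stay as the last step left them, time stands still between calls to the robot, and variables do not carry over. Pictures are saved under pics/ and viewed, at most 10 in all, crops included, and the job is handed in when it is done.

Besides the shell and the picture viewer there is one more tool, called after ">>>" by a JSON object that holds its "fn" and its "kwargs". arm_command: Moves the arm, as the interface text tells. Its arguments: {"type":"object","properties":{"rows":{"type":"array","items":{"type":"array","items":{"type":"number"}}},"grip_force":{"type":"number"}},"required":["rows"]}

```bash
ls; mkdir -p pics
cat > h.py <<'E'
import numpy as np, cv2
from rig import state, camera, camera_params, robot, spotter
def K(p):
    f=192/np.tan(np.radians(p['vfov'])/2); return f
def ray(name,px,p=None):
    p=p or camera_params(name); f=K(p); R=cv2.Rodrigues(np.array(p['rvec'],float))[0]; t=np.array(p['tvec'],float)
    d=np.array([px[0]-p['cx'],px[1]-p['cy']])
    if name=='wrist':
        r=np.hypot(*d); th=r/f; v=np.array([*(d/max(r,1e-9)*np.sin(th)),np.cos(th)])
    else: v=np.array([*(d/f),1]); v/=np.linalg.norm(v)
    return -R.T@t, R.T@v
def onz(name,px,z):
    o,v=ray(name,px); return o+v*(z-o[2])/v[2]
def proj(name,X,p=None):
    p=p or camera_params(name); f=K(p); R=cv2.Rodrigues(np.array(p['rvec'],float))[0]
    c=np.atleast_2d(X)@R.T+np.array(p['tvec'],float)
    if name=='wrist':
        r=np.hypot(c[:,0],c[:,1]); th=np.arctan2(r,c[:,2]); return np.c_[p['cx']+f*th*c[:,0]/r,p['cy']+f*th*c[:,1]/r]
    return np.c_[p['cx']+f*c[:,0]/c[:,2],p['cy']+f*c[:,1]/c[:,2]]
E
python3 - <<'E'
from h import *
ims=[camera(n) for n in('scene','side')]
cv2.imwrite('pics/a.png',cv2.cvtColor(cv2.resize(ims[0],(800,600)),cv2.COLOR_RGB2BGR))
cv2.imwrite('pics/b.png',cv2.cvtColor(cv2.resize(ims[1],(800,600)),cv2.COLOR_RGB2BGR))
for n in('scene','side'):
    o,v=ray(n,(256,192)); print(n,o.round(3),v.round(3))
    for th in('handle','hinge','board','stand','buffer','stub','block','jar','pencil_cup','hammer','tape_stand','tin'):
        try: print(th,[(np.round(r['location']).tolist(),round(r['p'],2)) for r in spotter.find_in(th,n)[:3]])
        except Exception as e: print(th,e)
print(state()); print(robot.grip_point_offset)
E
```

```text
pics
scene [ 1.507 -0.842  1.084] [-0.596  0.51  -0.62 ]
handle [([263.0, 197.0], 0.61)]
hinge [([275.0, 222.0], 0.62)]
board [([264.0, 195.0], 0.75)]
stand [([275.0, 216.0], 0.96)]
buffer [([327.0, 216.0], 0.48), ([98.0, 280.0], 0.48)]
stub [([270.0, 220.0], 0.71), ([239.0, 249.0], 0.48)]
block [([179.0, 220.0], 0.67)]
jar [([359.0, 148.0], 0.88), ([236.0, 252.0], 0.49)]
pencil_cup [([94.0, 246.0], 0.94), ([264.0, 194.0], 0.6)]
hammer [([162.0, 300.0], 0.7)]
tape_stand [([319.0, 135.0], 0.81)]
tin [([96.0, 277.0], 0.56), ([272.0, 223.0], 0.46)]
side [-0.058  0.866  1.04 ] [ 0.411 -0.629 -0.66 ]
handle [([236.0, 189.0], 0.81)]
hinge [([232.0, 199.0], 0.88), ([147.0, 301.0], 0.61)]
board [([232.0, 195.0], 0.65)]
stand [([229.0, 197.0], 0.91), ([202.0, 333.0], 0.66)]
buffer []
stub []
block [([310.0, 184.0], 0.7)]
jar [([151.0, 302.0], 0.63), ([238.0, 189.0], 0.28), ([327.0, 133.0], 0.25)]
pencil_cup [([343.0, 138.0], 0.59)]
hammer [([236.0, 192.0], 0.58), ([296.0, 142.0], 0.57)]
tape_stand [([199.0, 333.0], 0.84)]
tin [([327.0, 136.0], 0.5)]
{'t': 1.3, 'joints': array([-1.46198792e+00,  2.75868500e-01,  1.50488781e+00, -7.36007149e-06,
        1.36066561e+00, -1.21031139e-01]), 'joint_vel': array([-0.00128499, -0.00092316, -0.00017463, -0.00056071, -0.00175836,
        0.00144882]), 'joint_efforts': array([ 8.35840492e-04, -4.16672194e+01, -2.46093482e+01, -1.80671991e-04,
        1.36160429e-04, -9.70491357e-06]), 'tcp_pos': array([ 0.13097765, -0.55993928,  0.19655086]), 'orientation': array([[ 9.73702614e-01,  2.27822781e-01,  1.13849299e-05],
       [ 2.27822780e-01, -9.73702599e-01, -1.70504889e-04],
       [-2.77593621e-05,  1.68614802e-04, -9.99999985e-01]]), 'force': array([ 0.02593592, -0.58934454,  1.05659858]), 'wrist_torque': array([0.01869606, 0.00093848, 0.01159057]), 'grasp_force': 0.0, 'width': 0.08522429718235675}
-0.0187
```

View pics/a.png

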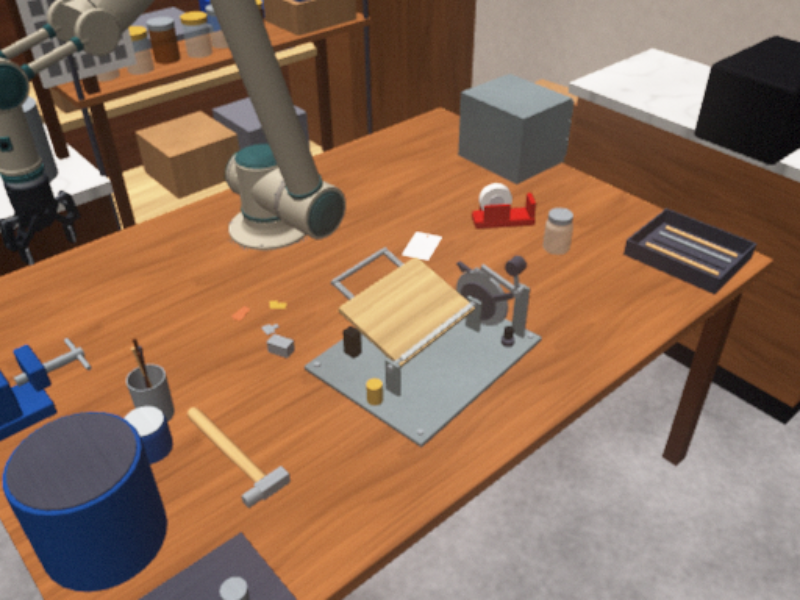

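View pics/b.png

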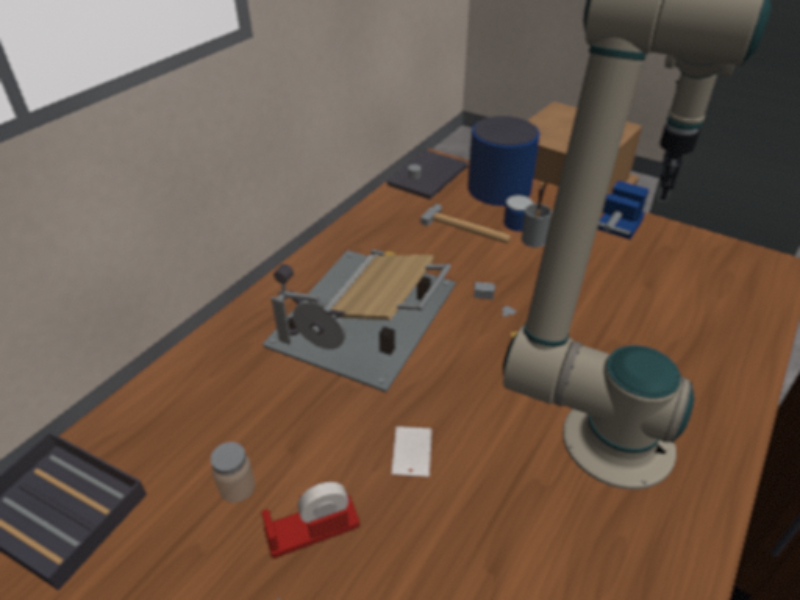

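The scene shows the board, with its bar at about (360,265) on the 800-px picture and plate corners at (307,367), (420,438) and (540,338). In the side view the plate corners are (270,345), (385,388), (453,288) and (350,253). Next I fit the stand pose and the tilt.

```bash
cat > fit.py <<'E'
from h import *
from scipy.optimize import least_squares
S=.64
obs=[('scene',(307,367),(-190,-195)),('scene',(420,438),(130,-195)),('scene',(540,338),(130,205)),
('side',(270,345),(130,205)),('side',(385,388),(-190,205)),('side',(453,288),(-190,-195)),('side',(350,253),(130,-195))]
P={n:camera_params(n) for n in('scene','side')}
def W(q,X):
    c,s=np.cos(q[2]),np.sin(q[2]); X=np.atleast_2d(X)/1000.
    return np.c_[q[0]+c*X[:,0]-s*X[:,1],q[1]+s*X[:,0]+c*X[:,1],X[:,2]]
def res(q): return np.concatenate([proj(n,W(q,[*c,12]),P[n])[0]-np.array(u)*S for n,u,c in obs])
r=least_squares(res,[.6,0,0],loss='soft_l1'); q=r.x
print(q,np.degrees(q[2]),res(q).round(1))
np.save('q.npy',q)
def lines(a):
    c,s=np.cos(a),np.sin(a); b=lambda r,y:[-r*c,y,80+r*s]
    return [(b(220,-75),b(220,75)),(b(165,-118),b(165,118)),(b(-10,-118),b(-10,118)),(b(-10,-118),b(165,-118)),(b(-10,118),b(165,118)),
      ([-190,-195,12],[130,-195,12]),([130,-195,12],[130,205,12]),([130,205,12],[-190,205,12]),([-190,205,12],[-190,-195,12])]
if __name__=='__main__':
    out=[]
    for n,(x0,y0) in(('scene',(180,140)),('side',(150,130))):
        im=cv2.cvtColor(camera(n),cv2.COLOR_RGB2BGR); 
        z=4;im=cv2.resize(im[y0:y0+150,x0:x0+190],None,fx=z,fy=z)[:, :760]
        for a,col in((10,(255,0,0)),(19,(0,255,0)),(28,(0,0,255))):
            for A,B in lines(np.radians(a))[:9 if a==10 else 2]:
                u=(proj(n,W(q,[A,B]),P[n])-[x0,y0]+.5)*z
                cv2.line(im,*[tuple(int(v) for v in k) for k in u],col,1)
        out.append(cv2.resize(im,None,fx=.66,fy=.66))
    cv2.imwrite('pics/c.png',cv2.resize(np.vstack(out),None,fx=.75,fy=.75) if 0 else np.vstack(out)[:,:] )
    print(np.vstack(out).shape)
    cv2.imwrite('pics/c.png',cv2.resize(np.hstack(out),(800,316)))
E
python3 fit.py
```

```text
[ 0.6635536  -0.0298239   0.12593872] 7.215757296359951 [-3.  -2.9 -0.1  1.8  0.7 -2.4 -5.9 -0.2  0.3  1.9  1.8 -3.7 -2.2 -1.9]
(792, 502, 3)
```

View pics/c.png

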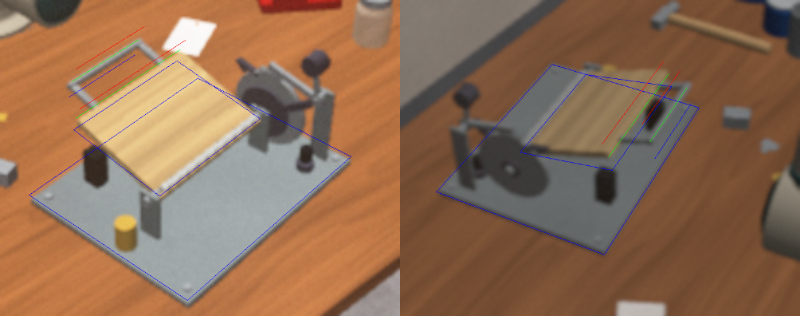

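The overlay matches 19° (second notch): the green line lies on the bar in both views. That puts the handle at about world (0.457, -0.056, 0.152). I'll go above it.

>>> {"fn": "arm_command", "kwargs": {"rows": [[0,0,0,60,0],[100,40,60,100,10],[100,80,120,100,20],[100,120,180,100,30],[100,155,240,100,40],[100,190,290,100,50],[100,225,345,100,60],[100,255,395,100,70],[100,290,450,100,78],[100,326,504,100,84],[100,326,504,100,84],[100,326,504,100,84]]}}

```text
t: 2.9
tcp_pos: [0.4581, -0.0533, 0.2964]
orientation: [[-0.13, 0.992, 0.0], [0.992, 0.13, 0.001], [0.001, 0.0, -1.0]]
force: [-0.0, -1.5, -0.3]
width: 0.0515
grasp_force: 0.0
```

```bash
cat > w.py <<'E'
from fit import *
import sys
s=state(); p=camera_params('wrist'); im=camera('wrist')
print(s['t'],s['tcp_pos'].round(4),s['orientation'].round(3).tolist(),s['width'],s['force'].round(2))
for th in('handle','board'):
    print(th,[(np.round(r['location'],1).tolist(),round(r['p'],2)) for r in spotter.find_in(th,'wrist')[:2]])
v=cv2.resize(cv2.cvtColor(im,cv2.COLOR_RGB2BGR),(800,600))
for A,B in lines(np.radians(float(sys.argv[2])))[:1]:
    u=proj('wrist',W(q,np.linspace(A,B,9)),p); print(u.round(1).tolist())
    for k in u: cv2.circle(v,tuple(int(x) for x in k/S),2,(0,255,0),-1)
cv2.imwrite('pics/%s.png'%sys.argv[1],v)
E
python3 w.py d 19
```

```text
[ 0.6635536  -0.0298239   0.12593872] 7.215757296359951 [-3.  -2.9 -0.1  1.8  0.7 -2.4 -5.9 -0.2  0.3  1.9  1.8 -3.7 -2.2 -1.9]
2.9 [ 0.4581 -0.0533  0.2964] [[-0.13, 0.992, 0.0], [0.992, 0.13, 0.001], [0.001, 0.0, -1.0]] 0.051501011738564494 [-0.   -1.46 -0.27]
handle [([352.4, 160.6], 0.92), ([351.9, 144.0], 0.34)]
board [([352.6, 160.0], 0.85)]
[[252.6, 242.2], [252.7, 227.5], [252.7, 212.1], [252.8, 196.3], [252.9, 179.9], [252.9, 163.1], [253.0, 146.1], [253.1, 128.8], [253.2, 111.5]]
```

View pics/d.png

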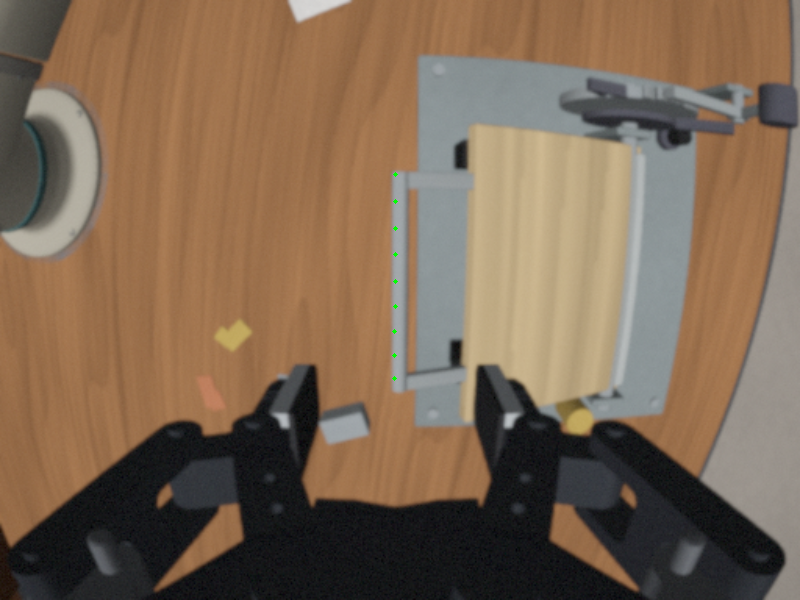

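The wrist view confirms the estimate within about 4 mm: bar centre line at (401,173)–(400,388), plate corners at (418,56), (415,427) and (664,414). I add these points and refit.

```bash
cat > ref.py <<'E'
from fit import *
P['wrist']=camera_params('wrist')
o=[((418,56),(-190,205)),((415,427),(-190,-195)),((664,414),(130,-195))]
bar=[((401,181),69),((400.5,280),0),((400,380),-69)]
def f(x):
    a=x[3]; r=[res(x)*.5]
    for u,c in o: r.append(proj('wrist',W(x,[*c,12]),P['wrist'])[0]-np.array(u)*S)
    for u,y in bar: r.append(2*(proj('wrist',W(x,[-220*np.cos(a),y,80+220*np.sin(a)]),P['wrist'])[0]-np.array(u)*S)*[1,.5])
    return np.concatenate(r)
r=least_squares(f,[*q,.33],loss='soft_l1'); x=r.x; print(x,np.degrees(x[2:]),f(x).round(1)); np.save('q.npy',x)
a=x[3]; print(W(x,[-220*np.cos(a),0,80+220*np.sin(a)]))
E
python3 ref.py
```

```text
[ 0.6635536  -0.0298239   0.12593872] 7.215757296359951 [-3.  -2.9 -0.1  1.8  0.7 -2.4 -5.9 -0.2  0.3  1.9  1.8 -3.7 -2.2 -1.9]
[ 0.66579631 -0.03516237  0.12293431  0.33348196] [ 7.04361687 19.10710863] [-2.  -1.  -0.6  1.6  0.1 -0.6 -2.7 -0.7  0.2  0.3  1.  -2.3 -0.9 -1.3
 -0.  -3.  -0.4 -1.  -0.5 -0.8 -0.1  2.9  0.1  2.3  0.2 -4.2]
[[ 0.45948534 -0.06065361  0.15201373]]
```

>>> {"fn": "arm_command", "kwargs": {"rows": [[100,1,-7,-40,0],[100,1,-7,-80,0],[100,1,-7,-115,0],[100,1,-7,-145,0],[100,1,-7,-165,0],[100,1,-7,-165,0],[100,1,-7,-165,0]], "grip_force": 50}}

```text
t: 3.92
tcp_pos: [0.4584, -0.064, 0.1325]
orientation: [[-0.123, 0.992, 0.002], [0.992, 0.123, -0.001], [-0.001, 0.002, -1.0]]
force: [0.6, 0.1, 0.5]
width: 0.0518
grasp_force: 0.0
```

>>> {"fn": "arm_command", "kwargs": {"rows": [[255,0,0,0,0],[255,0,0,0,0],[255,0,0,0,0],[255,0,0,0,0],[255,0,0,0,0],[255,0,0,0,0]]}}

```text
t: 4.68
tcp_pos: [0.4579, -0.0629, 0.1315]
orientation: [[-0.125, 0.992, -0.0], [0.992, 0.125, 0.0], [0.0, -0.0, -1.0]]
force: [0.1, 0.2, -0.1]
width: 0.0003
grasp_force: 0.0
```

```bash
python3 w.py e 19
```

```text
[ 0.6635536  -0.0298239   0.12593872] 7.215757296359951 [-3.  -2.9 -0.1  1.8  0.7 -2.4 -5.9 -0.2  0.3  1.9  1.8 -3.7 -2.2 -1.9]
4.675 [ 0.4579 -0.0629  0.1315] [[-0.125, 0.992, -0.0], [0.992, 0.125, 0.0], [0.0, -0.0, -1.0]] 0.0003044524555449898 [ 0.07  0.19 -0.14]
handle [([410.6, 152.0], 0.7)]
board [([409.4, 148.8], 0.79)]
[[254.7, 327.9], [254.7, 306.2], [254.8, 281.8], [254.8, 254.8], [254.8, 225.0], [254.8, 192.8], [254.8, 158.6], [254.8, 123.3], [254.8, 87.8]]
```

View pics/e.png

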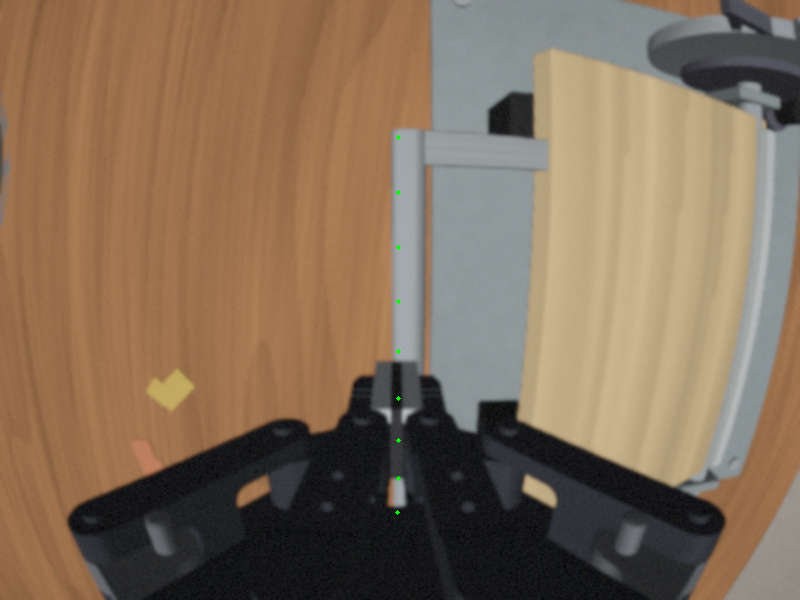

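The fingers closed fully to 0 mm, and the bar at (408,350) passes under the fingertips, so the bar is lower than I estimated. I triangulate its outer corners from all views.

```bash
cat > tri.py <<'E'
from h import *
P={n:camera_params(n) for n in('scene','side','wrist')}
s=state(); pe=P['wrist']
# camera at pose d from tool-fixed transform
Re=cv2.Rodrigues(np.array(pe['rvec']))[0]; ce=-Re.T@np.array(pe['tvec']); Rt=s['orientation']; off=Rt.T@(ce-s['tcp_pos'])
Td=np.array([.4581,-.0533,.2964]); Rd=np.array([[-0.13,0.992,0],[0.992,0.13,0.001],[0.001,0,-1.]]); Rd=np.linalg.svd(Rd); Rd=Rd[0]@Rd[2]
Rcd=Re@Rt@Rd.T; cd=Td+Rd@off; pd=dict(pe); pd['rvec']=cv2.Rodrigues(Rcd)[0].ravel(); pd['tvec']=-Rcd@cd
def tri(rs):
    A=np.zeros((3,3));b=np.zeros(3)
    for o,v in rs: M=np.eye(3)-np.outer(v,v); A+=M;b+=M@o
    x=np.linalg.solve(A,b); return x.round(4),[round(float(np.linalg.norm((np.eye(3)-np.outer(v,v))@(x-o)))*1000,1) for o,v in rs]
S=.64; w=lambda u,p:ray('wrist',np.array(u)*S,p)
print(ce,pd['tvec'])
L=[w((393,130),pe),w((394,171),pd)]
print('wrist only L',tri(L))
print('L all',tri(L+[ray('scene',(247,159)),ray('side',(269.8,196.5))]))
print('L scene+wrist',tri(L+[ray('scene',(247,159))]))
print('R',tri([w((394,391),pd),ray('scene',(212.8,180.9)),ray('side',(287.8,169.4))]))
print('R scene+wrist',tri([w((394,391),pd),ray('scene',(212.8,180.9))]))
# lateral position of bar at different z
for z in(.11,.12,.13,.15):
    for n,u,p in(('d',(400.5,280),pd),('e',(408,250),pe)):
        o,v=w(u,p); print(z,n,(o+v*(z-o[2])/v[2]).round(4))
for n in('scene','side'):
    im=cv2.cvtColor(camera(n),cv2.COLOR_RGB2BGR); 
    c=im[140:200,200:265] if n=='scene' else im[155:215,240:305]
    c=cv2.resize(c,(400,369)); globals()[n]=c
cv2.imwrite('pics/f.png',np.hstack([scene,side]))
E
python3 tri.py
```

```text
[0.44901812 0.00314695 0.30835713] [-0.44641567 -0.16857671  0.44489199]
wrist only L (array([0.4461, 0.0205, 0.1538]), [0.3, 0.3])
L all (array([0.4468, 0.0202, 0.1512]), [1.1, 0.6, 5.7, 5.2])
L scene+wrist (array([0.447 , 0.0222, 0.1471]), [1.7, 1.7, 3.3])
R (array([ 0.4686, -0.1409,  0.15  ]), [1.4, 5.1, 3.7])
R scene+wrist (array([ 0.4696, -0.1396,  0.149 ]), [3.2, 3.2])
0.11 d [ 0.4623 -0.0634  0.11  ]
0.11 e [ 0.4577 -0.025   0.11  ]
0.12 d [ 0.4619 -0.0613  0.12  ]
0.12 e [ 0.4573 -0.0236  0.12  ]
0.13 d [ 0.4616 -0.0592  0.13  ]
0.13 e [ 0.4568 -0.0222  0.13  ]
0.15 d [ 0.4608 -0.055   0.15  ]
0.15 e [ 0.456  -0.0193  0.15  ]
```

View pics/f.png

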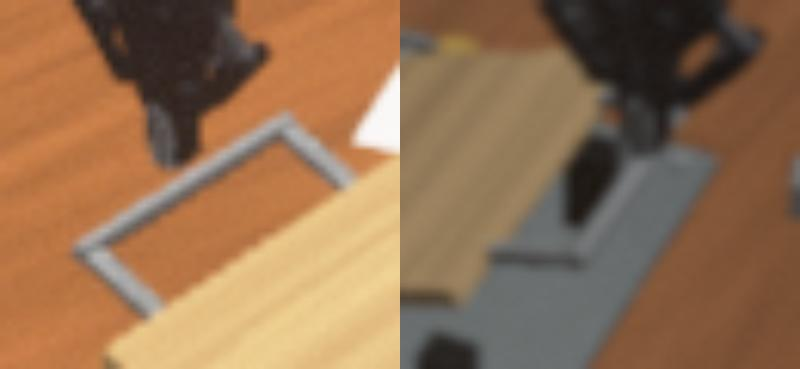

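```bash
cat > t2.py <<'E'
from h import *
s=state(); T=s['tcp_pos']
for n in('scene','side','wrist'): print(n,proj(n,[T,T+[0,0,.0187],T+[0,0,.054]]).round(1).tolist())
print('tip tri')
from tri import tri
print(tri([ray('scene',(227.6,166.8)),ray('side',(279.8,179.4))]))
# fresh bar corners from the crop f
k=lambda u:(u[0]/6.154+200,u[1]/6.15+140); g=lambda u:((u[0]-400)/6.154+240,u[1]/6.15+155)
print('far-left corner',tri([ray('scene',k((286,122))),ray('side',g((582,258)))]))
a=ray('scene',k((80,248))); b=ray('scene',k((286,122)))
# bar line = plane(scene) x plane(side)
c=ray('side',g((582,258))); d=ray('side',g((632,170)))
n1=np.cross(a[1],b[1]); n2=np.cross(c[1],d[1]); dr=np.cross(n1,n2); dr/=np.linalg.norm(dr)
p0=np.linalg.lstsq(np.array([n1,n2]),np.array([n1@a[0],n2@c[0]]),rcond=None)[0]
for y in(.02,-.06,-.14): print((p0+dr*(y-p0[1])/dr[1]).round(4))
E
python3 t2.py | grep -v "^0.1"
```

```text
scene [[228.6, 174.0], [228.3, 169.4], [227.9, 160.6]]
side [[278.2, 186.8], [278.3, 182.7], [278.6, 174.7]]
wrist [[254.5, 223.9], [254.6, 235.4], [254.9, 264.6]]
tip tri
[0.44901879 0.00313504 0.30836733] [-0.44643303 -0.16860599  0.44488031]
wrist only L (array([0.4461, 0.0205, 0.1537]), [0.3, 0.3])
L all (array([0.4468, 0.0202, 0.1512]), [1.1, 0.6, 5.7, 5.2])
L scene+wrist (array([0.447 , 0.0222, 0.1471]), [1.7, 1.7, 3.3])
R (array([ 0.4686, -0.1409,  0.1501]), [1.4, 5.1, 3.7])
R scene+wrist (array([ 0.4696, -0.1396,  0.149 ]), [3.2, 3.2])
(array([ 0.4565, -0.0664,  0.1623]), [1.8, 1.8])
far-left corner (array([0.4487, 0.0175, 0.1482]), [4.2, 4.2])
[0.4471 0.02   0.1427]
[ 0.4606 -0.06    0.1472]
[ 0.4741 -0.14    0.1518]
```

Run:
```python
from h import *
s=state(); T=s['tcp_pos'];R=s['orientation']
for w in(0.0257,0):
  for z in(0,-.01,-.02,-.03,-.04):
    X=[T+R@np.array([x,sg*w,z]) for x in(.011,-.011) for sg in(1,-1)]
    print(w,z,(proj('wrist',X)/.64).round(0).tolist())
```

```text
0.0257 0 [[462.0, 324.0], [334.0, 324.0], [459.0, 374.0], [336.0, 374.0]]
0.0257 -0.01 [[465.0, 332.0], [330.0, 332.0], [462.0, 384.0], [333.0, 384.0]]
0.0257 -0.02 [[469.0, 341.0], [327.0, 341.0], [466.0, 395.0], [330.0, 395.0]]
0.0257 -0.03 [[473.0, 350.0], [322.0, 350.0], [470.0, 408.0], [326.0, 408.0]]
0.0257 -0.04 [[478.0, 361.0], [318.0, 361.0], [474.0, 421.0], [322.0, 421.0]]
0 0 [[398.0, 324.0], [398.0, 324.0], [398.0, 375.0], [398.0, 375.0]]
0 -0.01 [[398.0, 332.0], [398.0, 332.0], [398.0, 385.0], [398.0, 385.0]]
0 -0.02 [[398.0, 341.0], [398.0, 341.0], [398.0, 396.0], [398.0, 396.0]]
0 -0.03 [[398.0, 351.0], [398.0, 351.0], [398.0, 408.0], [398.0, 408.0]]
0 -0.04 [[398.0, 362.0], [398.0, 362.0], [398.0, 422.0], [398.0, 422.0]]
```

>>> {"fn": "arm_command", "kwargs": {"rows": [[100,0,0,0,0],[100,0,0,0,0],[100,0,0,0,0],[100,0,0,0,0]]}}

```text
t: 5.52
tcp_pos: [0.458, -0.0629, 0.1315]
orientation: [[-0.125, 0.992, 0.0], [0.992, 0.125, 0.0], [0.0, 0.0, -1.0]]
force: [0.2, 0.2, 0.2]
width: 0.052
grasp_force: 0.0
```

Both the wrist geometry and the scene/side triangulation put the visible fingertips 30–40 mm above the reported TCP. I'll go down another 34 mm with the fingers open, then close.

>>> {"fn": "arm_command", "kwargs": {"rows": [[100,2,0,-12,0],[100,3,0,-24,0],[100,3,0,-34,0],[100,3,0,-34,0]]}}

```text
t: 6.02
tcp_pos: [0.46, -0.0626, 0.0963]
orientation: [[-0.125, 0.992, -0.003], [0.992, 0.125, 0.001], [0.001, -0.003, -1.0]]
force: [-0.7, 0.0, -0.2]
width: 0.0519
grasp_force: 0.0
```

>>> {"fn": "arm_command", "kwargs": {"rows": [[255,0,0,0,0],[255,0,0,0,0],[255,0,0,0,0],[255,0,0,0,0],[255,0,0,0,0],[255,0,0,0,0]], "grip_force": 50}}

```text
t: 6.78
tcp_pos: [0.4624, -0.0629, 0.0979]
orientation: [[-0.125, 0.992, 0.003], [0.992, 0.125, -0.0], [-0.0, 0.003, -1.0]]
force: [5.2, 1.3, -0.7]
width: 0.0103
grasp_force: 48.7
```

```bash
python3 w.py g 19
```

```text
[ 0.6635536  -0.0298239   0.12593872] 7.215757296359951 [-3.  -2.9 -0.1  1.8  0.7 -2.4 -5.9 -0.2  0.3  1.9  1.8 -3.7 -2.2 -1.9]
6.775 [ 0.4624 -0.0629  0.0979] [[-0.125, 0.992, 0.003], [0.992, 0.125, -0.0], [-0.0, 0.003, -1.0]] 0.010343612129017675 [ 5.21  1.28 -0.74]
handle [([413.7, 155.1], 0.67)]
board [([415.6, 152.5], 0.75)]
[[247.6, 363.0], [247.2, 340.6], [246.7, 314.6], [246.3, 284.4], [245.8, 249.9], [245.4, 211.0], [245.0, 168.5], [244.8, 123.7], [244.6, 78.7]]
```

View pics/g.png

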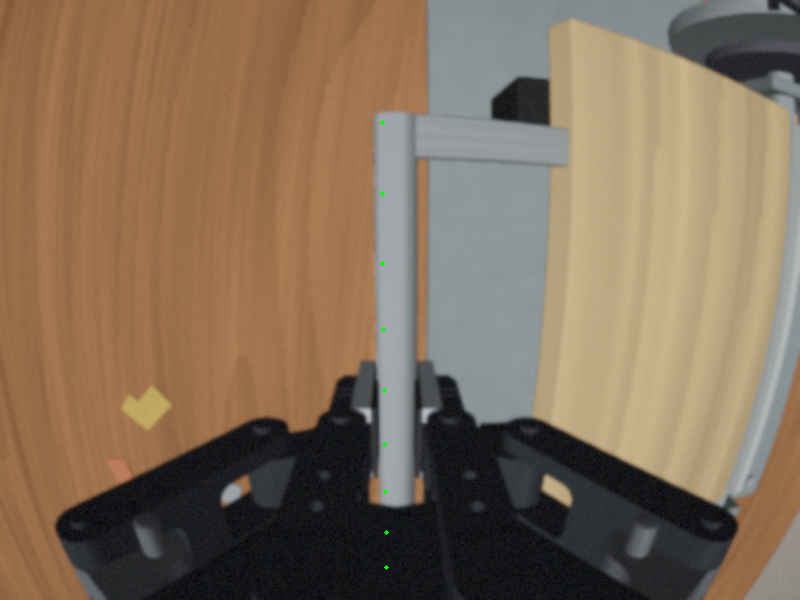

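The bar is now gripped between the pads (width 10 mm, pad force 49 N). I lift along the arc from 19° to 55°.

>>> {"fn": "arm_command", "kwargs": {"rows": [[255,4,0.5,11,0],[255,8.5,1,21,0],[255,13.7,1.7,31.7,0],[255,19.3,2.4,41.7,0],[255,25.4,3.1,51.4,0],[255,32,4,60.8,0],[255,39.2,4.9,69.8,0],[255,46.7,5.8,78.4,0],[255,54.8,6.8,86.6,0],[255,63.2,7.8,94.4,0],[255,72,8.9,101.7,0],[255,81.2,10,108.6,0]], "grip_force": 40}}

```text
t: 8.43
tcp_pos: [0.5386, -0.053, 0.2076]
orientation: [[-0.125, 0.992, -0.007], [0.992, 0.125, -0.001], [0.0, -0.007, -1.0]]
force: [-10.1, -1.1, 4.9]
width: 0.0102
grasp_force: 45.8
```

```bash
cat > st.py <<'E'
from h import *
s=state(); q=np.load('q.npy'); u=np.array([np.cos(q[2]),np.sin(q[2])]); 
d=s['tcp_pos'][:2]-q[:2]; F=s['force']; xs=d@u*1000; zb=s['tcp_pos'][2]*1000+54-80
a=np.arctan2(zb,-xs); ft=F[:2]@u*np.sin(a)+F[2]*np.cos(a); fr=-F[:2]@u*np.cos(a)+F[2]*np.sin(a)
print(round(s['t'],2),s['tcp_pos'].round(4),'xs',xs.round(1),'z',zb.round(1),'r',np.hypot(xs,zb).round(1),'a',np.degrees(a).round(1),a.round(3),'F',F.round(1),'Ftan',ft.round(1),'Frad',fr.round(1),s['width'].round(4),s['grasp_force'])
E
python3 st.py
```

```text
Traceback (most recent call last):
  File "st.py", line 5, in <module>
    print(round(s['t'],2),s['tcp_pos'].round(4),'xs',xs.round(1),'z',zb.round(1),'r',np.hypot(xs,zb).round(1),'a',np.degrees(a).round(1),a.round(3),'F',F.round(1),'Ftan',ft.round(1),'Frad',fr.round(1),s['width'].round(4),s['grasp_force'])
                                                                                                                                                                                                         ^^^^^^^^^^^^^^^^
AttributeError: 'float' object has no attribute 'round'
```

```bash
sed -i "s/s\['width'\].round(4),s/round(s['width'],4),s/" st.py; python3 st.py
```

```text
8.43 [ 0.5386 -0.053   0.2076] xs -126.9 z 181.6 r 221.5 a 55.1 0.961 F [-10.1  -1.1   4.9] Ftan -5.6 Frad 9.8 0.0102 45.82459330558777
```

>>> {"fn": "arm_command", "kwargs": {"rows": [[255,8.5,1,8,0],[255,17.5,2.2,15,0],[255,27.5,3.4,20.5,0],[255,34.5,4.2,23.7,0],[255,34.5,4.2,23.7,0],[255,34.5,4.2,23.7,0]]}}

```text
t: 9.18
tcp_pos: [0.577, -0.048, 0.2316]
orientation: [[-0.125, 0.992, 0.001], [0.992, 0.125, 0.001], [0.001, 0.001, -1.0]]
force: [-4.2, 0.7, 5.2]
width: 0.01
grasp_force: 44.7
```

```bash
python3 st.py
```

```text
9.18 [ 0.577  -0.048   0.2316] xs -88.2 z 205.6 r 223.7 a 66.8 1.166 F [-4.2  0.7  5.2] Ftan -1.7 Frad 6.4 0.01 44.691563844680786
```

>>> {"fn": "arm_command", "kwargs": {"rows": [[255,5,0.6,2.6,0],[255,10.2,1.3,5,0],[255,15.5,1.9,7.2,0],[255,15.5,1.9,7.2,0],[255,15.5,1.9,7.2,0]]}}

```text
t: 9.8
tcp_pos: [0.5881, -0.0466, 0.2372]
orientation: [[-0.125, 0.992, -0.009], [0.992, 0.125, 0.0], [0.001, -0.009, -1.0]]
force: [-11.7, -1.5, 3.9]
width: 0.01
grasp_force: 44.0
```

```bash
python3 st.py
```

```text
9.8 [ 0.5881 -0.0466  0.2372] xs -76.9 z 211.2 r 224.8 a 70.0 1.221 F [-11.7  -1.5   3.9] Ftan -9.7 Frad 7.7 0.01 43.98999810218811
```

```bash
python3 - <<'E'
from h import *
a=camera('scene')[130:245,250:365]; b=camera('side')[140:255,150:265]
cv2.imwrite('pics/h.png',cv2.cvtColor(np.hstack([cv2.resize(x,(400,400),interpolation=cv2.INTER_CUBIC) for x in(a,b)]),cv2.COLOR_RGB2BGR))
E
python3 st.py
```

```text
9.9 [ 0.5881 -0.0466  0.2372] xs -76.9 z 211.2 r 224.8 a 70.0 1.221 F [-12.3  -0.9   3.4] Ftan -10.4 Frad 7.4 0.0103 43.983471393585205
```

View pics/h.png

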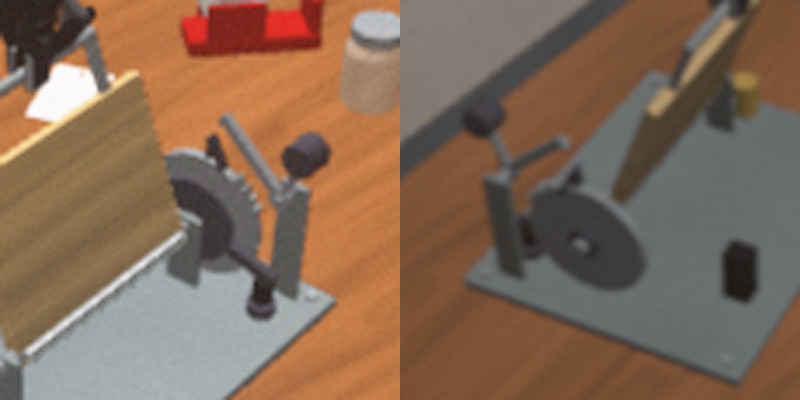

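The view shows the quadrant arm on the buffer at (262,285) and the pawl thrown clear with its weight tipped away from the robot, so the buffer is met with roughly 20 N. Next I compute the lowering arc.

Run:
```python
import numpy as np
for a in list(range(66,35,-3))+[33,30]:
    a_=np.radians(a); d=5-220*np.cos(a_)+74.5; print(a,round(d*.9925,1),round(d*.1226,1),round(7+220*np.sin(a_)-211.1,1))
```

```text
66 -9.9 -1.2 -3.1
63 -20.2 -2.5 -8.1
60 -30.3 -3.7 -13.6
57 -40.0 -4.9 -19.6
54 -49.4 -6.1 -26.1
51 -58.5 -7.2 -33.1
48 -67.2 -8.3 -40.6
45 -75.5 -9.3 -48.5
42 -83.4 -10.3 -56.9
39 -90.8 -11.2 -65.6
36 -97.7 -12.1 -74.8
33 -104.2 -12.9 -84.3
30 -110.2 -13.6 -94.1
```

>>> {"fn": "arm_command", "kwargs": {"rows": [[255,-10,-1.2,-3,0],[255,-20,-2.5,-8,0],[255,-30,-3.7,-13.5,0],[255,-40,-4.9,-19.5,0],[255,-49.5,-6.1,-26,0],[255,-58.5,-7.2,-33,0],[255,-67,-8.3,-40.5,0],[255,-75.5,-9.3,-48.5,0],[255,-83.5,-10.3,-57,0],[255,-91,-11.2,-65.5,0],[255,-97.5,-12.1,-75,0],[255,-97.5,-12.1,-75,0]]}}

```text
t: 11.4
tcp_pos: [0.4931, -0.059, 0.1605]
orientation: [[-0.125, 0.992, -0.003], [0.992, 0.125, 0.0], [0.001, -0.003, -1.0]]
force: [-0.2, 2.6, -1.5]
width: 0.01
grasp_force: 45.8
```

```bash
python3 st.py
python3 - <<'E'
import numpy as np
a=np.radians(36);x0=-220*np.cos(a);z0=220*np.sin(a)
for b in(33,30,27,24,21,18,15,12,9,6,4,2,0):
    a_=np.radians(b); d=-220*np.cos(a_)-x0; print(b,round(d*.9925,1),round(d*.1226,1),round(220*np.sin(a_)-z0,1))
E
```

```text
11.4 [ 0.4931 -0.059   0.1605] xs -172.8 z 134.5 r 219.0 a 37.9 0.662 F [-0.2  2.6 -1.5] Ftan -1.1 Frad -1.0 0.01 45.81723868846893
33 -6.5 -0.8 -9.5
30 -12.4 -1.5 -19.3
27 -17.9 -2.2 -29.4
24 -22.8 -2.8 -39.8
21 -27.2 -3.4 -50.5
18 -31.0 -3.8 -61.3
15 -34.3 -4.2 -72.4
12 -36.9 -4.6 -83.6
9 -39.0 -4.8 -94.9
6 -40.5 -5.0 -106.3
4 -41.2 -5.1 -114.0
2 -41.6 -5.1 -121.6
0 -41.7 -5.2 -129.3
```

>>> {"fn": "arm_command", "kwargs": {"rows": [[255,-6.5,-0.8,-9.5,0],[255,-12.5,-1.5,-19.5,0],[255,-18,-2.2,-29.5,0],[255,-23,-2.8,-40,0],[255,-27,-3.4,-50.5,0],[255,-31,-3.8,-61.5,0],[255,-34,-4.2,-72.5,0],[255,-37,-4.6,-83.5,0],[255,-39,-4.8,-95,0],[255,-40.5,-5,-106,0],[255,-40.5,-5,-106,0]]}}

```text
t: 12.78
tcp_pos: [0.4524, -0.0642, 0.0545]
orientation: [[-0.125, 0.992, -0.004], [0.992, 0.125, -0.0], [0.0, -0.004, -1.0]]
force: [-5.6, -0.9, -2.1]
width: 0.0102
grasp_force: 48.2
```

```bash
python3 st.py
```

```text
12.78 [ 0.4524 -0.0642  0.0545] xs -213.8 z 28.5 r 215.7 a 7.6 0.133 F [-5.6 -0.9 -2.1] Ftan -2.8 Frad 5.3 0.0102 48.24672281742096
```

Below the lowest notch and carrying its weight. I lower the last stretch slowly until it bears on the rests.

>>> {"fn": "arm_command", "kwargs": {"rows": [[255,-1.5,-0.2,-5,0],[255,-2,-0.2,-10,0],[255,-2.5,-0.3,-15,0],[255,-3,-0.4,-19,0],[255,-3,-0.4,-22,0],[255,-3,-0.4,-22,0],[255,-3,-0.4,-22,0]]}}

```text
t: 13.65
tcp_pos: [0.4512, -0.0644, 0.034]
orientation: [[-0.125, 0.992, -0.0], [0.992, 0.125, -0.0], [-0.0, -0.0, -1.0]]
force: [-3.6, -1.1, -1.5]
width: 0.0104
grasp_force: 48.7
```

```bash
python3 st.py
```

```text
13.65 [ 0.4512 -0.0644  0.034 ] xs -215.0 z 8.0 r 215.2 a 2.1 0.037 F [-3.6 -1.1 -1.5] Ftan -1.6 Frad 3.7 0.0104 48.697038888931274
```

>>> {"fn": "arm_command", "kwargs": {"rows": [[255,0,0,-2,0],[255,0,0,-4,0],[255,0,0,-5,0],[255,0,0,-5,0]]}}

```text
t: 14.15
tcp_pos: [0.4511, -0.0644, 0.0289]
orientation: [[-0.125, 0.992, 0.0], [0.992, 0.125, -0.0], [-0.0, -0.0, -1.0]]
force: [-4.6, -2.6, -0.7]
width: 0.0104
grasp_force: 48.7
```

```bash
python3 st.py
```

```text
14.15 [ 0.4511 -0.0644  0.0289] xs -215.1 z 2.9 r 215.1 a 0.8 0.014 F [-4.6 -2.6 -0.7] Ftan -0.7 Frad 4.9 0.0104 48.73987555503845
```

>>> {"fn": "arm_command", "kwargs": {"rows": [[255,0,0,-2,0],[255,0,0,-4,0],[255,0,0,-6,0],[255,0,0,-6,0]]}}

```text
t: 14.65
tcp_pos: [0.4512, -0.0645, 0.027]
orientation: [[-0.125, 0.992, 0.001], [0.992, 0.125, -0.001], [-0.001, 0.001, -1.0]]
force: [-13.1, -0.8, 34.8]
width: 0.0104
grasp_force: 52.8
```

```bash
python3 st.py
```

```text
14.65 [ 0.4512 -0.0645  0.027 ] xs -215.0 z 1.0 r 215.0 a 0.3 0.004 F [-13.1  -0.8  34.8] Ftan 34.7 Frad 13.2 0.0104 52.79582977294922
```

The board bears on its rests (35 N upward). I relieve the pressure, open part-way and rise clear.

>>> {"fn": "arm_command", "kwargs": {"rows": [[255,-1,0,3.5,0],[255,-1,0,3.5,0],[120,-1,0,3.5,0],[110,-1,0,3.5,0],[110,-1,0,3.5,0],[110,-1,0,3.5,0]]}}

```text
t: 15.4
tcp_pos: [0.4505, -0.0643, 0.0264]
orientation: [[-0.125, 0.992, 0.0], [0.992, 0.125, 0.0], [0.0, 0.0, -1.0]]
force: [1.0, -0.2, -0.9]
width: 0.0489
grasp_force: 0.0
```

>>> {"fn": "arm_command", "kwargs": {"rows": [[110,0,0,15,0],[110,0,0,40,0],[110,0,0,75,0],[110,0,0,110,0],[110,0,0,150,0],[110,0,0,190,0],[110,0,0,220,0],[110,0,0,220,0]]}}

```text
t: 16.4
tcp_pos: [0.4518, -0.0647, 0.2487]
orientation: [[-0.125, 0.992, 0.005], [0.992, 0.125, -0.002], [-0.002, 0.005, -1.0]]
force: [0.4, 0.5, -0.1]
width: 0.0485
grasp_force: 0.0
```

```bash
python3 w.py i 0
python3 - <<'E'
from h import *
a=camera('scene')[100:300,130:380]; b=camera('side')[100:300,130:380]
cv2.imwrite('pics/j.png',cv2.cvtColor(np.hstack([cv2.resize(x,(400,320)) for x in(a,b)]),cv2.COLOR_RGB2BGR))
E
```

```text
[ 0.6635536  -0.0298239   0.12593872] 7.215757296359951 [-3.  -2.9 -0.1  1.8  0.7 -2.4 -5.9 -0.2  0.3  1.9  1.8 -3.7 -2.2 -1.9]
16.4 [ 0.4518 -0.0647  0.2487] [[-0.125, 0.992, 0.005], [0.992, 0.125, -0.002], [-0.002, 0.005, -1.0]] 0.04852817307067477 [ 0.37  0.52 -0.13]
handle [([364.7, 151.2], 0.89)]
board [([368.4, 151.9], 0.71)]
[[248.9, 226.2], [248.8, 211.9], [248.7, 197.1], [248.7, 182.0], [248.6, 166.5], [248.5, 150.6], [248.5, 134.6], [248.4, 118.5], [248.4, 102.4]]
```

View pics/j.png

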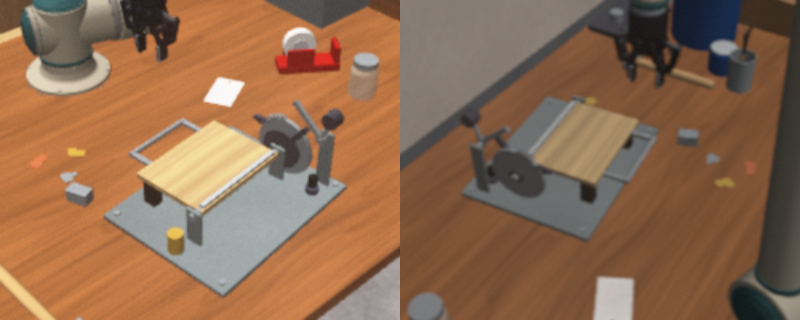

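The board lies flat on its rests, the pawl stays off (weight at (333,118)), the bystanders are where they were, and the gripper is clear. I hand in.

>>> {"fn": "arm_command", "kwargs": {"rows": [[110,0,0,0,0],[110,0,0,0,0],[110,0,0,0,0],[110,0,0,0,0]]}}

```text
t: 17.15
tcp_pos: [0.4502, -0.0643, 0.2465]
orientation: [[-0.125, 0.992, 0.0], [0.992, 0.125, -0.0], [-0.0, 0.0, -1.0]]
force: [0.4, -0.6, 0.3]
width: 0.0482
grasp_force: 0.0
```

```bash
python3 -c "
from rig import robot
print(robot.sign_off())"
```

```text
the job is handed in; nothing more can be done
None
```

I lifted the board to the buffer (about 20 N on it by my estimate, pawl thrown clear), lowered it under control until it lay flat on its rests, let go and handed the job in at about 17 s; no verdict was returned.

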